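Butt a pair of dowels against the saw-cradle stop

TASK

Two thick dowels lie side by side on the sloping rack. Take both together in one grasp, carry them as a pair to the cutting cradle and set them down (not drop them) side by side in its two V grooves; then push them endways until both butt against the metal end stop, giving a last gentle but definite push (a few newtons, never a hard shove) while both are there, so that they can be cut to one length. Never let the two dowels part company, and leave the other things on the bench where they are.

Things in the scene. Friction and masses are not known exactly. Their poses are not given: they have to be found in the camera images.
- dowel_a: one of two identical plain beech dowels, 16 mm thick, 200 mm long, light (about 30 to 60 g). Its own y axis runs along its length; the origin lies at mid-length on its surface (it rolls with the dowel), so use dowel_a_mid. At the start this is the lower one on the rack
- dowel_a_mid (a point): point on the axis of dowel_a at mid-length (100 mm from either end)
- dowel_b: the other such dowel, at the start touching dowel_a on its uphill side, parallel to it; the ends of the two may be staggered by up to 14 mm. Use dowel_b_mid
- dowel_b_mid (a point): point on the axis of dowel_b at mid-length
- rack: fixed wooden rack, 130 x 236 mm (x, y), origin under its centre. Its flat solid plywood bed slopes at 35 degrees, rising towards the rack's +x, 115 mm along the slope; its low edge (-x) faces the robot's right. The dowels lie along the rack's y against a lip at the low edge, 12 mm high off the bed, at y = +-60 to +-116 mm; between (120 mm) the low edge is open for a finger. Low edge of the bed: z = 62 mm
- rack_pair (a point): point of the rack midway between the axes of the two dowels as they lie at the start, 8 mm off the bed, at the middle of the rack's width (y = 0; the dowels may lie up to 7 mm along y from there). At x = -36.5 mm in the rack's frame, 78 mm above the bench
- cradle: fixed cradle on a plywood base 80 x 270 x 15 mm (x, y, z), origin under it. Two wooden saddles 50 mm wide (x), 28 mm long, centred at y = -70 and +70 mm, each with two V grooves along y, centred at x = -8 and +8 mm; crests at x = -16, 0, 16 mm, z = 50 mm. Between the saddles is a 112 mm gap, open down to z = 15 mm. The -y end is open: beyond y = -84 mm only the base, to y = -140 mm
- cradle_bed (a point): point midway between the two home positions: a dowel lying in a groove and butting against the stop has its mid-length 8 mm to one side (x) of this point, at this height (53.3 mm above the bench)
- end_stop: rigid aluminium stop, 56 mm wide, fixed at the cradle's +y end, top 77 mm above the bench. Origin at the foot of its face to the dowels, 100 mm along the cradle's +y from the cradle's origin, 15 mm above the bench
- sanding_block: bystander: cork-brown sanding block 60 x 105 x 29 mm, origin under its centre
- thin_dowel: bystander: thinner, longer dowel, 12 mm thick, 240 mm long, lying on the bench near its front edge; origin under its middle
- pliers: bystander: pliers 59 x 171 x 12 mm lying near the front edge of the bench; origin under their middle

How it is judged:
On the way, in this order (a step that is already met when the one before it is completed fails the run):
1. both dowels are held between the fingers at once, clear of the rack (contact force between the fingers and dowel_a above 0.3 N and contact force between the fingers and dowel_b above 0.3 N and contact force between each of dowel_a, dowel_b and rack below 0.02 N), for 0.2 s.
2. with both dowels lying in the grooves, mid-lengths within 2.5 mm of home, at least one presses on the stop with more than 1 N (x of dowel_a_mid in the frame of cradle between -0.0115 and 0.0115 m and y of dowel_a_mid in the frame of cradle between -0.0025 and 0.0025 m and z of dowel_a_mid in the frame of cradle between 0.0505 and 0.056 m and angle between the y axis of each of dowel_a, dowel_b and the y axis of cradle, either way round below 0.04 rad and x of dowel_b_mid in the frame of cradle between -0.0115 and 0.0115 m and y of dowel_b_mid in the frame of cradle between -0.0025 and 0.0025 m and z of dowel_b_mid in the frame of cradle between 0.0505 and 0.056 m and distance between dowel_a_mid and dowel_b_mid above 0.012 m and contact force between any of dowel_a, dowel_b and end_stop above 1 N), for 0.15 s.
At the end, for the whole second after the job is handed in: Both dowels lie released and at rest in the cradle's two grooves, one in each, parallel to it (within 0.04 rad, axis 50.5 to 56 mm above the bench), each mid-length within 2.5 mm of where it is when the dowel butts against the stop (x of dowel_a_mid in the frame of cradle between -0.0115 and 0.0115 m and y of dowel_a_mid in the frame of cradle between -0.0025 and 0.0025 m and z of dowel_a_mid in the frame of cradle between 0.0505 and 0.056 m and angle between the y axis of each of dowel_a, dowel_b and the y axis of cradle, either way round below 0.04 rad and x of dowel_b_mid in the frame of cradle between -0.0115 and 0.0115 m and y of dowel_b_mid in the frame of cradle between -0.0025 and 0.0025 m and z of dowel_b_mid in the frame of cradle between 0.0505 and 0.056 m and distance between dowel_a_mid and dowel_b_mid above 0.012 m and linear speed of each of dowel_a, dowel_b below 0.02 m/s); the robot touches nothing.
It fails at once if the dowels part: their mid-lengths more than 50 mm from one another (distance between dowel_a_mid and dowel_b_mid above 0.05 m).
It fails at once if a dowel is pressed on the cradle or its stop with more than 30 N (contact force between any of dowel_a, dowel_b and cradle above 30 N).
It fails at once if a dowel is dropped: it falls free of the fingers faster than 0.6 m/s (some 18 mm) ((linear speed of dowel_a above 0.6 m/s and contact force between the fingers and dowel_a below 0.02 N) or (linear speed of dowel_b above 0.6 m/s and contact force between the fingers and dowel_b below 0.02 N)).
It fails at once if a bystander is moved by more than 30 mm (distance of any of sanding_block, thin_dowel, pliers from where it was at the start of the episode above 0.03 m).
It also fails if it takes over 58 s, if anything falls off the work surface, if the arm or the gripper's body presses on something with over 40 N, if the wrist force passes 120 N, or if a joint passes its speed limit or range.

ROBOT

A 6-joint arm with a two-finger parallel gripper is mounted at the origin on a cart in front of the work surface, level with it; the furniture and walls round the work are solid. World frame = base frame: x ahead of the robot, y to its left, z up, the work surface at z = 0. Lengths are in m, angles in rad, forces in N, time in s.
With the tool pointing down it reaches from about 0.375 to 0.975 m from the base axis. Payload 3.8 kg.
Tool frame: the origin (TCP) lies at the very end of the fingers, on their centre line; the grasp point (between the pads) lies 19 mm behind it; z points along the fingers, y is the direction in which the jaws open and shut (so a half turn about z gives the same grasp; the last joint's range is limited). The gripper opens to 85 mm and grips with 20 to 120 N. Pads are 22 mm wide; open, the fingers measure 114 mm over their backs; the gripper's body (76 mm by 85 mm) begins 54 mm behind the grasp point. The pads swing forward as they close: fully open they stand 13 mm farther back than shut.
Start: joints at [1.127, 0.264, 1.604, -0, 1.274, -0.037], TCP at [0.267, 0.62, 0.231] pointing down, gripper open.
Joint ranges: [-2.63, 2.63], [-0.94, 2.18], [0.31, 2.57], [-1.31, 4.45], [0, 2.66], [-2.55, 2.55]. Speed limits (rad/s): [2.57, 2.57, 3.14, 3.14, 3.14, 3.14].

INTERFACE

Orientations are given as a rotation vector (axis times angle).
In Python, from bench import ctrl, fingers, planner, optics, job gives the robot as it stands. The module is installed in compiled form; this text tells all that it offers. Calls block until the motion is done:
- ctrl.movep(position, orientation): joint-space move of the TCP to a pose.
- ctrl.movel(position, frame=None, vel=0.15, force_limit=None): straight line of the TCP; frame=None keeps the orientation; vel is the mean speed in m/s. With force_limit (N) it stops when the force on the tool has changed by that much, and returns True; else False.
- ctrl.move_joints(angles): joint-space move.
- fingers.move_gripper(opening, newtons=None): opening from 0.0 (shut) to 1.0 (fully open); newtons is the grip in N (None keeps the last); returns when the fingers have stopped.
- ctrl.sleep(seconds).
- planner.solve_ik(position, orientation): joint angles nearest the present ones, or None.
- ctrl.sense(): the state.
- optics.snapshot(name): name is "scene" or "top" or "wrist"; returns (picture, depth): 480x640x3 uint8, red, green, blue; 480x640 float32, m along the optical axis (not along the pixel's ray), 0 where there is no reading.
- optics.get_calibration(name): a dict with "intrinsics" (3x3 intrinsics, pixels), "R" (3x3) and "t" (3): a world point X has camera coordinates R X + t. Camera axes: x right, y down, z forward; pixel columns grow to the right and rows downward; lengths in m; the calibration is good to about 2 mm. The wrist camera is an equidistant fisheye: a pixel r from the principal point sees the ray r / f radians off the axis. A picture is of the moment at which its call begins: read the wrist's pose just before it. get_calibration takes no time and is no camera call; for the wrist camera it gives the pose at the moment of the call.
A pose or a line that the arm cannot do raises ctrl.MotionError and nothing moves.
- job.job_done(): hands the job in, once; it reports no verdict.
Trained networks look in the newest picture that a camera, given by its name, has taken for a name from the list of things; names that differ only in an ending like _2 or _b are one class to them, and where a whole thing is asked for, a point or a joint stands for the part that bears it (a point fixed in the world has none). Each returns a list of dicts, best first, with "p" (0 to 1); they miss things now and then, are a little off and sometimes report something else, mostly with a low value. They report only what shows in the picture. A call takes as long as a camera call.
- optics.spot_in(camera, target): "rect" ([left, top, right, bottom] in pixels, round what is visible of it).
- optics.trace(camera, target): "mask" (480x640 bool, what is visible of it) and "rect" ([left, top, right, bottom] in pixels, round what is visible of it).
- optics.place_of(camera, target): "centre" ([column, row] in pixels: a listed point, or the origin of a listed thing).
The state is a dict: "time": time; "joint_positions": joint angles; "qd": joint speeds; "effort": joint torques, N m; "position": TCP position; "eef_rot": TCP orientation; "force": force on the tool from outside, world axes, zero at the start; "torque": the same for the moment, N m; "finger_gap": opening from 0.0 (shut) to 1.0 (fully open).
Only numpy, scipy, OpenCV 4.12 (cv2) and the standard library are available. Lean on these libraries where they do the work, as an engineer would, in place of code of your own. Each camera call takes 0.05 s, during which the arm holds its last target.

## Working session

There is one attempt and no reset: what is moved stays moved. The work goes in short steps, each a Python script; the robot and the scene stay as the last script left them, time stands still between calls to the robot, and variables do not carry over. Pictures are saved under pics/ and viewed, and the job is handed in when it is done.

```bash
mkdir -p pics; ls; python3 - <<'E'
from bench import ctrl, fingers, planner, optics, job
import cv2,numpy as np
s=ctrl.sense();print({k:np.round(v,3) for k,v in s.items()})
for n in ["scene","top"]:
    p,d=optics.snapshot(n)
    cv2.imwrite(f"pics/{n}0.png",p[:,:,::-1]); np.save(f"{n}d0.npy",d)
    c=optics.get_calibration(n);print(n,c)
    for t in ["dowel_a","rack","cradle","end_stop"]:
        r=optics.spot_in(n,t);print(t,[(x['rect'],round(x['p'],2)) for x in r])
    for t in ["dowel_a_mid","rack_pair","cradle_bed","rack","cradle","end_stop"]:
        r=optics.place_of(n,t);print(t,[(x['centre'],round(x['p'],2)) for x in r])
E
```

```text
pics
{'time': np.float64(0.0), 'joint_positions': array([ 1.127,  0.265,  1.605,  0.   ,  1.274, -0.037]), 'qd': array([ 0.001, -0.003, -0.001,  0.001, -0.002, -0.   ]), 'effort': array([ 1.0000e-03, -5.1514e+01, -3.6730e+01, -0.0000e+00,  1.3000e-02,
       -0.0000e+00]), 'position': array([0.267, 0.619, 0.23 ]), 'eef_rot': array([-6.340e-01, -3.076e+00,  3.000e-03]), 'force': array([ 0.244, -0.015,  1.144]), 'torque': array([-0.012, -0.058, -0.007]), 'finger_gap': np.float64(1.007)}
scene {'intrinsics': array([[516.66496809,   0.        , 316.10157271],
       [  0.        , 516.66496809, 246.1830955 ],
       [  0.        ,   0.        ,   1.        ]]), 'R': array([[ 0.90703979, -0.42104385,  0.00094654],
       [-0.31564778, -0.68147313, -0.66027332],
       [ 0.27864906,  0.5985954 , -0.7510248 ]]), 't': array([-0.35793622,  0.24973388,  1.15439227])}
dowel_a [([340.1, 329.9, 428.4, 375.7], 0.98), ([347.8, 317.7, 434.4, 368.4], 0.95)]
rack [([332.1, 280.7, 460.5, 397.0], 0.86)]
cradle []
end_stop [([272.3, 188.8, 293.3, 210.5], 0.79)]
dowel_a_mid [([383.1, 349.7], 0.76)]
rack_p
[... 284 characters left out ...]
    [  0.        ,   0.        ,   1.        ]]), 'R': array([[ 0.01357566, -0.99974841,  0.0178553 ],
       [-0.99642582, -0.01501518, -0.08312717],
       [ 0.08337435, -0.01666298, -0.99637898]]), 't': array([0.04324269, 0.43739709, 0.99530617])}
dowel_a [([417.0, 204.8, 499.6, 264.2], 0.94), ([414.3, 209.0, 497.0, 274.9], 0.75)]
rack [([376.2, 166.6, 507.6, 282.7], 0.66)]
cradle [([176.4, 207.9, 310.8, 266.3], 0.61)]
end_stop [([179.7, 226.2, 191.9, 257.1], 0.65)]
dowel_a_mid [([459.5, 240.8], 0.66), ([236.2, 235.3], 0.19)]
rack_pair [([453.6, 237.2], 0.81)]
cradle_bed [([236.4, 232.8], 0.86)]
rack [([436.3, 228.7], 0.83)]
cradle [([238.3, 235.7], 0.75)]
end_stop [([193.2, 243.3], 0.8)]
```

View pics/scene0.png

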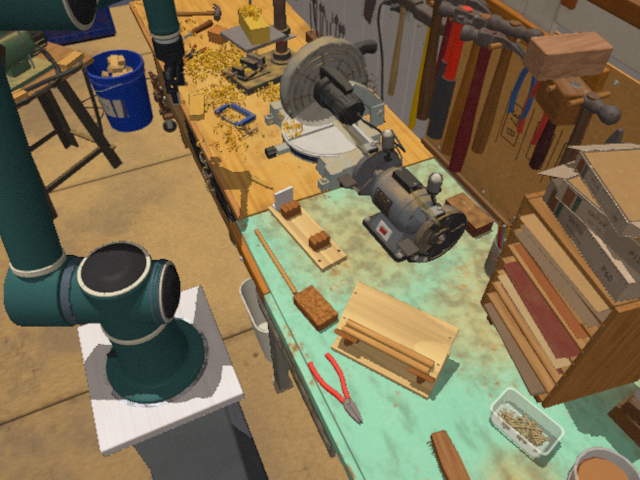

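View pics/top0.png

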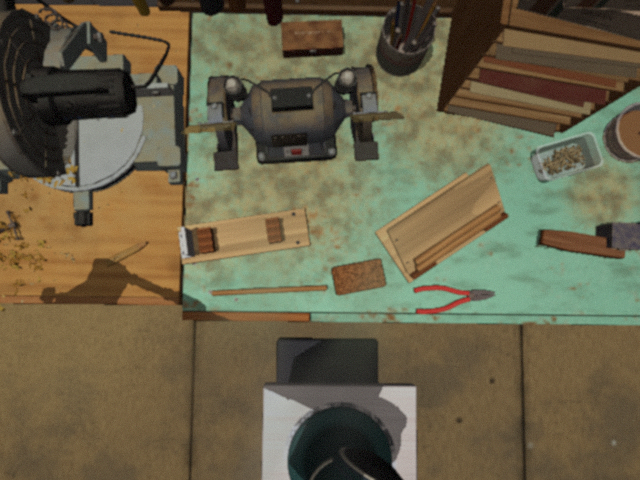

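The scene view shows the dowels at about (385,350) on the rack and the cradle at about (305,225), with its stop at the left end. In the top view the dowels run from (415,270) to (505,212), the cradle from (180,245) to (310,228), and the grinder stands behind both. Next I'll turn these into positions.

```bash
cat > h.py <<'E'
from bench import ctrl, fingers, planner, optics, job
import cv2,numpy as np
from scipy.spatial.transform import Rotation as Ro
def onplane(n,uv,z,c=None):
    c=c or optics.get_calibration(n);K,R,t=c['intrinsics'],c['R'],c['t']
    o=-R.T@t; d=R.T@np.linalg.inv(K)@np.array([uv[0],uv[1],1.]); return o+d*(z-o[2])/d[2]
def cloud(n,d):
    c=optics.get_calibration(n);K,R,t=c['intrinsics'],c['R'],c['t']
    v,u=np.mgrid[:480,:640]
    P=np.stack([(u-K[0,2])/K[0,0]*d,(v-K[1,2])/K[1,1]*d,d],-1)
    return (P-t)@R   # R^T (P-t)
E
python3 - <<'E'
from h import *
zs={"dowel_a_mid":.074,"rack_pair":.078,"cradle_bed":.0533,"rack":0,"cradle":0,"end_stop":.015}
for n in ["scene","top"]:
    p,d=optics.snapshot(n);X=cloud(n,d);np.save(n+"X.npy",X)
    for t,z in zs.items():
        for r in optics.place_of(n,t)[:1]: print(n,t,np.round(onplane(n,r['centre'],z),4))
    for t in ["dowel_a","cradle","rack","end_stop","sanding_block","thin_dowel","pliers"]:
        for i,r in enumerate(optics.trace(n,t)[:2]):
            m=r['mask']; np.save(f"m_{n}_{t}_{i}.npy",m)
            Y=X[m&(d>0)]
            print(n,t,round(r['p'],2),len(Y),np.round(np.median(Y,0),4),np.round(np.percentile(Y,[3,97],axis=0),3).tolist())
            if 'dowel' in t:
                q=Y-np.median(Y,0);k=np.linalg.norm(q,axis=1)<.13;w=np.linalg.svd(q[k]-q[k].mean(0),full_matrices=0)[2][0];print(' dir',np.round(w,3),np.round(Y[k].mean(0),4))
E
```

```text
scene dowel_a_mid [ 0.4483 -0.2247  0.074 ]
scene rack_pair [ 0.4585 -0.2212  0.078 ]
scene cradle_bed [0.466  0.2164 0.0533]
scene rack [ 0.4813 -0.2018  0.    ]
scene cradle [0.4546 0.2167 0.    ]
scene end_stop [0.4369 0.3031 0.015 ]
scene dowel_a 0.79 808 [ 0.4595 -0.2281  0.0871] [[0.406, -0.303, 0.078], [0.511, -0.148, 0.092]]
 dir [ 0.554 -0.833  0.001] [ 0.4591 -0.2267  0.0862]
scene dowel_a 0.61 701 [ 0.4478 -0.2353  0.0788] [[0.391, -0.307, 0.071], [0.496, -0.152, 0.083]]
 dir [ 0.555 -0.832 -0.001] [ 0.4464 -0.2326  0.0782]
scene cradle 0.88 2466 [0.452  0.2037 0.0159] [[0.41, 0.074, 0.009], [0.502, 0.312, 0.067]]
scene cradle 0.48 1175 [ 0.3719 -0.0459  0.0281] [[0.341, -0.09, 0.004], [0.406, 0.01, 0.033]]
scene rack 0.94 7027 [ 0.4819 -0.2142  0.0891] [[0.387, -0.319, 0.008], [0.566, -0.108, 0.125]]
scene end_stop 0.51 288 [0.4372 0.3087 0.0541] [[0.413, 0.302, 0.021], [0.466, 0.318, 0.078]]
scene end_stop 0.23 778 [ 0.4482 -0.2319  0.0786] [[0.393, -0.308, 0.068], [0.497, -0.153, 0.083]]
scene sanding_block 0.78 1119 [ 0.3724 -0.046   0.0283] [[0.342, -0.09, 0.007], [0.
[... 743 characters left out ...]
0.465, 0.337, 0.078]]
top sanding_block 0.73 1452 [ 0.3742 -0.0338  0.0279] [[0.343, -0.082, 0.023], [0.404, 0.015, 0.031]]
top sanding_block 0.17 405 [0.4372 0.3125 0.0483] [[0.411, 0.306, 0.014], [0.465, 0.338, 0.077]]
top thin_dowel 0.95 631 [0.3441 0.1481 0.0093] [[0.334, 0.041, 0.004], [0.353, 0.264, 0.013]]
 dir [-0.061  0.998  0.   ] [0.344  0.1509 0.009 ]
top thin_dowel 0.25 4896 [0.4547 0.2069 0.0142] [[0.409, 0.081, 0.01], [0.503, 0.324, 0.065]]
 dir [-0.171  0.983  0.066] [0.4548 0.2066 0.0213]
top pliers 0.76 742 [ 0.3386 -0.2332  0.0095] [[0.302, -0.311, 0.005], [0.356, -0.161, 0.013]]
top pliers 0.33 776 [ 0.4543 -0.2156  0.0874] [[0.404, -0.297, 0.082], [0.511, -0.143, 0.091]]
```

```bash
cat > fit.py <<'E'
from h import *
from scipy.optimize import least_squares
for n in ["scene","top"]:
    X=np.load(n+"X.npy").reshape(-1,3)
    X=X[np.isfinite(X).all(1)]
    Y=X[(np.abs(X[:,0]-.47)<.15)&(np.abs(X[:,1]+.21)<.16)&(X[:,2]>.02)&(X[:,2]<.2)]
    m=np.load(f"m_{n}_rack_0.npy").reshape(-1)
    # bed plane: from rack mask, height-dependent
    c0=np.array([.4537,-.228]);
    for yaw in [.59]:
        ex=np.array([np.cos(yaw),np.sin(yaw)]);ey=np.array([-np.sin(yaw),np.cos(yaw)])
        q=np.c_[(Y[:,:2]-c0)@ex,(Y[:,:2]-c0)@ey,Y[:,2]]
    bed=q[(q[:,0]>.03)&(q[:,0]<.06)&(abs(q[:,1])<.09)&(q[:,2]>.07)]
    A=np.c_[bed[:,:2],np.ones(len(bed))];p=np.linalg.lstsq(A,bed[:,2],rcond=None)[0]
    r=bed[:,2]-A@p;k=abs(r)<.006;p=np.linalg.lstsq(A[k],bed[k,2],rcond=None)[0]
    print(n,'bed slope',np.round(p,4),'tan35',np.tan(np.radians(35)),len(bed),r[k].std())
    # dowels points: off bed > 6 mm
    h=(q[:,2]-(p[0]*q[:,0]+p[2]))*np.cos(np.radians(35))
    s=q[:,0]*np.cos(np.radians(35))+(q[:,2])*np.sin(np.radians(35))
    d=(h>.008)&(h<.02)&(abs(q[:,0])<.03)&(abs(q[:,1])<.125)
    D=q[d];print(len(D))
    def res(v):
        dyaw,x0,z0=v
        x=D[:,0]+dyaw*D[:,1]
        u=np.array([np.cos(np.radians(35)),np.sin(np.radians(35))])
        d1=np.hypot(x-(x0-.008*u[0]),D[:,2]-(z0-.008*u[1]))-.008
        d2=np.hypot(x-(x0+.008*u[0]),D[:,2]-(z0+.008*u[1]))-.008
        return np.where(abs(d1)<abs(d2),d1,d2)
    f=least_squares(res,[0,0,.078],loss='soft_l1',f_scale=.001)
    print('pair dyaw,x,z',np.round(f.x,4),'rms',np.sqrt(np.mean(f.fun**2)), 'world',np.round(c0+ex*f.x[1],4))
    u=np.array([np.cos(np.radians(35)),np.sin(np.radians(35))])
    x=D[:,0]+f.x[0]*D[:,1]; t=(x-f.x[1])*u[0]+(D[:,2]-f.x[2])*u[1]
    for nm,k in(("a",t<-.002),("b",t>.002)):
        y=D[k,1];print(nm,np.round(np.sort(y)[[0,3,8,-8,-4,-1]],4))
    # low-height above bed check and rack side edges
    B=q[(abs(h)<.004)&(q[:,0]>.03)&(q[:,0]<.09)];print('bed y ext',np.round(np.percentile(B[:,1],[0.5,2,98,99.5]),4))
    # cradle
    C=X[np.load(f"m_{n}_cradle_0.npy").reshape(-1)] if len(X)==307200 else None
    if C is None: continue
    b=C[(abs(C[:,2]-.015)<.008)]
    rect=cv2.minAreaRect((b[:,:2]*1000).astype(np.float32));print('cradle base',rect)
    s=C[(C[:,2]>.036)&(C[:,2]<.058)];cr=np.array(rect[0])/1000
    print('z base',np.median(b[:,2]))
    ya=.172;ex=np.array([np.cos(ya),np.sin(ya)]);ey=np.array([-np.sin(ya),np.cos(ya)])
    cc=np.array([.4548,.2067]);qq=np.c_[(s[:,:2]-cc)@ex,(s[:,:2]-cc)@ey,s[:,2]]
    np.save(n+"_sad.npy",qq)
    for sg in(-1,1):
        k=qq[sg*qq[:,1]>.04]; print('saddle',sg,len(k),np.round(np.percentile(k,[3,50,97],axis=0),4).tolist())
    e=C[(C[:,2]>.03)];qe=np.c_[(b[:,:2]-cc)@ex,(b[:,:2]-cc)@ey]
    print('base ext',np.round(np.percentile(qe,[.3,1,99,99.7],axis=0),4).tolist())
E
python3 fit.py
```

```text
scene bed slope [0.684  0.001  0.0671] tan35 0.7002075382097097 1474 0.0023314535297964067
1652
pair dyaw,x,z [ 0.0025 -0.      0.0768] rms 0.0025054623472661815 world [ 0.4537 -0.228 ]
a [-0.1135 -0.1119 -0.1098  0.1136  0.1158  0.1175]
b [-0.0995 -0.0989 -0.0972  0.0982  0.099   0.101 ]
bed y ext [-0.1146 -0.1113  0.115   0.1189]
cradle base ((458.3203430175781, 202.93560791015625), (83.65386199951172, 271.442138671875), 8.72846508026123)
z base 0.014492477997226009
saddle -1 199 [[-0.0224, -0.0833, 0.0375], [-0.0, -0.0712, 0.0453], [0.0248, -0.055, 0.0509]]
saddle 1 292 [[-0.0221, 0.0569, 0.0366], [0.002, 0.0792, 0.0454], [0.0288, 0.1063, 0.0563]]
base ext [[-0.0384, -0.1393], [-0.0376, -0.1382], [0.041, 0.1223], [0.0429, 0.1278]]
top bed slope [0.6968 0.0038 0.066 ] tan35 0.7002075382097097 1369 0.0015926416952036769
1548
pair dyaw,x,z [ 0.002  -0.0002  0.076 ] rms 0.0021567839039954846 world [ 0.4535 -0.2281]
a [-0.1104 -0.1089 -0.1065  0.1178  0.1192  0.1202]
b [-0.098  -0.0957 -0.0942  0.1013  0.1023  0.1027]
bed y ext [-0.1119 -0.108   0.1186  0.1219]
cradle base ((456.84271240234375, 206.4603271484375), (80.90459442138672, 269.8847961425781), 9.357687950134277)
z base 0.013551126697556815
saddle -1 342 [[-0.0228, -0.0791, 0.0406], [0.0004, -0.0657, 0.0449], [0.0242, -0.0527, 0.0499]]
saddle 1 431 [[-0.0221, 0.0605, 0.0387], [0.0015, 0.0765, 0.045], [0.0261, 0.1049, 0.0542]]
base ext [[-0.0387, -0.1348], [-0.038, -0.1332], [0.0409, 0.1308], [0.042, 0.1332]]
```

```bash
cat >> h.py <<'E'
A35=np.radians(35)
def toolR(yaw,tilt,flip=1):
    """jaw (tool y) along frame x (flip sign) tilted up by tilt; tool z down along -normal"""
    ex=np.array([np.cos(yaw),np.sin(yaw),0]);ez=np.array([0,0,1.])
    y=flip*(ex*np.cos(tilt)+ez*np.sin(tilt)); z=ex*np.sin(tilt)-ez*np.cos(tilt)
    return np.c_[np.cross(y,z),y,z]
def rv(R): return Ro.from_matrix(R).as_rotvec()
def wcloud(d,c):
    K,R,t=c['intrinsics'],c['R'],c['t']
    v,u=np.mgrid[:480,:640];x=(u-K[0,2])/K[0,0];y=(v-K[1,2])/K[1,1]
    r=np.hypot(x,y)+1e-9; s=np.tan(np.clip(r,0,1.5))/r
    P=np.stack([x*s*d,y*s*d,d],-1); return (P-t)@R
E
python3 - <<'E'
from h import *
for f in (1,-1):
    for nm,p,yw,t in [("rack",[.4537,-.228,.075],.592,A35),("rackhi",[.4537-.0476*.83*1.5,-.228-.0476*.556*1.5,.075+.082*1.5],.592,A35),("carry",[.44,-.2,.25],.592,A35),("carryv",[.44,-.2,.25],.592,0),("crhi",[.456,.206,.2],.16,0),("cr",[.456,.206,.035],.16,0),("push",[.475,.09,.04],.16,0),("crlook",[.456,.206,.36],.16,0)]:
        q=planner.solve_ik(np.array(p),rv(toolR(yw,t,f)));print(f,nm,None if q is None else np.round(q,2))
E
```

```text
1 rack [-0.92  0.09  2.27  0.8   0.92 -2.06]
1 rackhi [-1.08 -0.1   2.18  0.65  1.21 -1.96]
1 carry [-0.91 -0.21  2.18  0.66  1.21 -1.75]
1 carryv [-0.48 -0.12  1.98 -0.    1.28 -1.07]
1 crhi [ 0.37 -0.05  2.01 -0.    1.18  0.21]
1 cr [ 0.37  0.15  2.14 -0.    0.85  0.21]
1 push [ 0.14  0.11  2.18 -0.    0.85 -0.02]
1 crlook [ 0.37 -0.13  1.79 -0.    1.48  0.21]
-1 rack [-0.92  0.09  2.27  0.8   0.92  1.08]
-1 rackhi [-1.08 -0.1   2.18  0.65  1.21  1.18]
-1 carry [-0.91 -0.21  2.18  0.66  1.21  1.39]
-1 carryv [-0.48 -0.12  1.98 -0.    1.28  2.07]
-1 crhi None
-1 cr None
-1 push None
-1 crlook None
```

```bash
python3 - <<'E'
from h import *
ctrl.movep(np.array([.45,.17,.33]),rv(toolR(.16,0)))
c=optics.get_calibration("wrist");p,d=optics.snapshot("wrist")
cv2.imwrite("pics/w1.png",p[:,:,::-1]);X=wcloud(d,c);np.savez("w1.npz",X=X,d=d)
print(ctrl.sense()['time'],c['intrinsics'][0])
for t in ["cradle","end_stop"]:
    for r in optics.trace("wrist",t)[:1]:
        np.save(f"m_w1_{t}.npy",r['mask']);Y=X[r['mask']&(d>0)];print(t,r['p'],r['rect'],np.round(np.percentile(Y,[1,50,99],axis=0),4).tolist())
E
```

```text
4.35 [371.64829954   0.         315.23117805]
cradle 0.78 [296.2, 52.1, 360.9, 263.2] [[0.4059, 0.0774, 0.0136], [0.4567, 0.2138, 0.0159], [0.5103, 0.3375, 0.0776]]
end_stop 0.95 [302.0, 52.9, 356.8, 71.8] [[0.4119, 0.3065, 0.0174], [0.4396, 0.3147, 0.0498], [0.4672, 0.3387, 0.0788]]
```

View pics/w1.png

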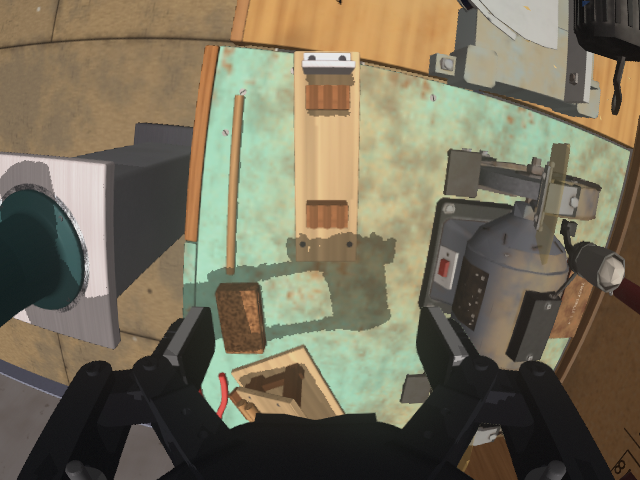

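The wrist view shows the cradle upright: base at columns 295–360 and rows 52–262, saddles at about (328,97) and (327,213), stop at (328,62).

```bash
python3 - <<'E'
from h import *
z=np.load("w1.npz");X=z['X'];m=np.load("m_w1_cradle.npy")&(z['d']>0)
C=X[m];b=C[abs(C[:,2]-.015)<.005]
print(np.median(b[:,2]),cv2.minAreaRect((b[:,:2]*1000).astype(np.float32)))
# long edges: bin along y, per-bin x extents
u0=np.array([.456,.205])
yaw=.16
for it in range(3):
    ex=np.array([np.cos(yaw),np.sin(yaw)]);ey=np.array([-ex[1],ex[0]])
    q=np.c_[(b[:,:2]-u0)@ex,(b[:,:2]-u0)@ey]
    yy=np.arange(-.12,.08,.01);lo=[];hi=[]
    for y in yy:
        k=q[(abs(q[:,1]-y)<.005),0];lo.append(k.min());hi.append(k.max())
    pl=np.polyfit(yy,lo,1);ph=np.polyfit(yy,hi,1);print(yaw,pl,ph)
    yaw-=(pl[0]+ph[0])/2
qq=np.c_[(C[:,:2]-u0)@ex,(C[:,:2]-u0)@ey,C[:,2]]
print('y ext',qq[:,1].min(),np.percentile(qq[:,1],[.5,99.5]),qq[:,1].max())
s=qq[(qq[:,2]>.040)&(qq[:,2]<.054)&(abs(qq[:,0])<.03)]
for a,bb in((-.1,-.03),(.03,.092)):
    k=s[(s[:,1]>a)&(s[:,1]<bb)];print('saddle',len(k),np.percentile(k,[2,50,98],axis=0).round(4).tolist())
st=qq[(qq[:,2]>.055)&(qq[:,2]<.075)];print('stop y',np.percentile(st[:,1],[2,20,50]),'top',np.percentile(qq[(qq[:,2]>.074)],[1,50,99],axis=0).round(4).tolist())
E
```

```text
0.015574484501488607 ((458.21051025390625, 207.05352783203125), (80.53032684326172, 269.6091613769531), 9.560079574584961)
0.16 [-0.00565438 -0.03687792] [-0.0035599   0.04185323]
0.16460713866066973 [-0.00104467 -0.03688775] [0.00124721 0.04183989]
0.16450586901309758 [-0.00114606 -0.03688754] [0.00114547 0.04184011]
y ext -0.1331122223402465 [-0.13092415  0.13480743] 0.13638913897622706
saddle 1029 [[-0.0223, -0.0768, 0.0431], [0.0024, -0.0624, 0.0465], [0.0263, -0.0489, 0.051]]
saddle 1110 [[-0.0213, 0.0625, 0.044], [0.0022, 0.0763, 0.0466], [0.0262, 0.0901, 0.0509]]
stop y [0.10600671 0.10617018 0.10638645] top [[-0.0245, 0.1065, 0.075], [0.0026, 0.1099, 0.0773], [0.0307, 0.1136, 0.0792]]
```

```bash
python3 - <<'E'
from h import *
yaw=.592;R=toolR(yaw,A35);n=-R[:,2]
P=np.array([.4537,-.228,.0775])+.003*np.array([-np.sin(yaw),np.cos(yaw),0])
ctrl.movep(P+n*.15,rv(R))
c=optics.get_calibration("wrist");p,d=optics.snapshot("wrist")
cv2.imwrite("pics/w2.png",p[:,:,::-1]);X=wcloud(d,c);np.savez("w2.npz",X=X,d=d)
print(ctrl.sense()['time'],ctrl.sense()['position'],P+n*.15)
ms=[]
for i,r in enumerate(optics.trace("wrist","dowel_a")[:3]):
    np.save(f"m_w2_{i}.npy",r['mask']);Y=X[r['mask']&(d>0)];print(r['p'],r['rect'],len(Y))
    q=np.c_[(Y-P)@np.array([np.cos(yaw),np.sin(yaw),0]),(Y-P)@np.array([-np.sin(yaw),np.cos(yaw),0]),(Y-P)@R[:,1],(Y-P)@n]
    print('x y s n',np.percentile(q,[1,50,99],axis=0).round(4).tolist(), 'slope s vs y',np.polyfit(q[:,1],q[:,2],1))
# bed
m=(d>0);Y=X[m];s=(Y-P)@R[:,1];y=(Y-P)@np.array([-np.sin(yaw),np.cos(yaw),0]);h=(Y-P)@n
for a in (.025,.04,.06,.08): k=(abs(s-a)<.005)&(abs(y)<.05)&(abs(h)<.03);print('bed s',a,k.sum(),np.median(h[k]))
k=(abs(y)<.05)&(s<-.017)&(s>-.03)&(abs(h)<.03);print('low',k.sum())
B=(abs(h+.008)<.004)&(s>.03)&(s<.09);print('bed y ext',np.percentile(y[B],[.2,1,99,99.8]))
E
```

```text
6.3417 [ 0.38115832 -0.27312879  0.20069361] [ 0.38063061 -0.27352074  0.20037281]
0.73 [297.5, 94.6, 316.5, 331.5] 4384
x y s n [[-0.0132, -0.094, -0.0138, 0.0012], [-0.0091, 0.0144, -0.006, 0.0063], [0.0, 0.1001, 0.0015, 0.0087]] slope s vs y [ 0.00026041 -0.00598572]
bed s 0.025 1351 -0.008527469633572435
bed s 0.04 1328 -0.00849682539615533
bed s 0.06 1294 -0.008539410766453839
bed s 0.08 1244 -0.008499055090820079
low 0
bed y ext [-0.11581415 -0.11300377  0.11721827  0.11889164]
```

View pics/w2.png

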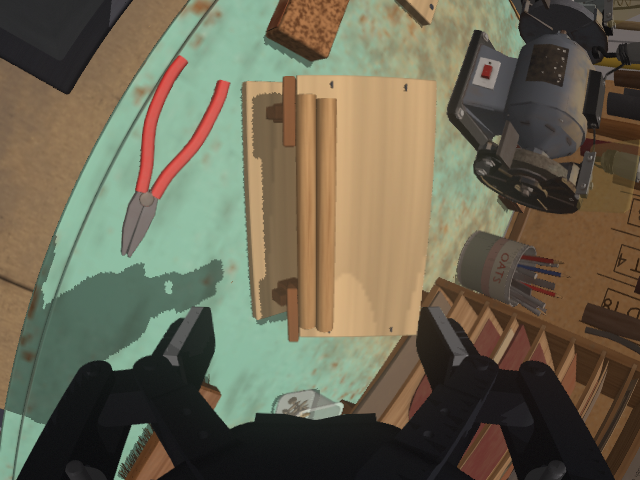

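The wrist view shows dowel_a at columns 297–316 and dowel_b at 317–336, both over rows 95–332, almost unstaggered. The low edge is open between the lips. I'll read the cross-section next.

```bash
python3 - <<'E'
from h import *
yaw=.592;R=toolR(yaw,A35);n=-R[:,2]
P=np.array([.4537,-.228,.0775])+.003*np.array([-np.sin(yaw),np.cos(yaw),0])
z=np.load("w2.npz");Y=z['X'][z['d']>0]
s=(Y-P)@R[:,1];y=(Y-P)@np.array([-np.sin(yaw),np.cos(yaw),0]);h=(Y-P)@n
for lo,hi in((-.05,0),(0,.05)):
  print([(round(a*1e3),round(float(np.median(h[k]))*1e3,1)) for a in np.arange(-.020,.026,.001) for k in [(abs(s-a)<.0005)&(y>lo)&(y<hi)&(abs(h)<.03)] if k.sum()>3])
for nm,a in(("a",-.006),("b",.010)):
    k=(abs(s-a)<.003)&(h>.002)&(abs(y)<.13);print(nm,np.percentile(y[k],[.3,1,99,99.7]))
E
```

```text
[(-14, 1.2), (-13, 3.1), (-12, 4.9), (-11, 5.7), (-10, 6.5), (-9, 7.0), (-8, 7.2), (-7, 7.4), (-6, 7.7), (-5, 7.3), (-4, 7.3), (-3, 6.7), (-2, 6.0), (-1, 5.5), (0, 5.3), (1, 3.6), (2, 1.5), (3, 3.5), (4, 4.8), (5, 5.8), (6, 6.7), (7, 7.0), (8, 7.4), (9, 7.2), (10, 7.5), (11, 7.5), (12, 7.1), (13, 6.7), (14, 6.2), (15, 5.0), (16, 3.8), (17, 3.1), (18, 1.2), (19, -8.3), (20, -8.4), (21, -8.4), (22, -8.5), (23, -8.4), (24, -8.6), (25, -8.6)]
[(-14, 1.5), (-13, 3.4), (-12, 5.0), (-11, 5.6), (-10, 6.6), (-9, 6.9), (-8, 7.1), (-7, 7.2), (-6, 7.5), (-5, 7.4), (-4, 7.1), (-3, 6.7), (-2, 6.3), (-1, 5.2), (0, 5.3), (1, 3.4), (2, 1.2), (3, 3.6), (4, 4.7), (5, 5.8), (6, 6.5), (7, 7.0), (8, 7.2), (9, 7.3), (10, 7.2), (11, 7.4), (12, 7.0), (13, 6.8), (14, 6.1), (15, 5.2), (16, 4.0), (17, 3.3), (18, 1.3), (19, -8.6), (20, -8.6), (21, -8.6), (22, -8.6), (23, -8.7), (24, -8.5), (25, -8.5)]
a [-0.09526132 -0.09106522  0.09893248  0.10129515]
b [-0.098184   -0.09322875  0.09585779  0.09814658]
```

```bash
cat >> h.py <<'E'
YR=.592;RR=toolR(YR,A35);NR=-RR[:,2];EYR=np.array([-np.sin(YR),np.cos(YR),0])
PR=np.array([.4537,-.228,.0775])+.003*EYR +.0015*EYR+.002*RR[:,1]-.0004*NR   # pair centre
E
python3 - <<'E'
from h import *
fingers.move_gripper(.58,30)
T=PR+.001*RR[:,1]
ctrl.movel(T+NR*.004,vel=.12)
print(ctrl.sense()['finger_gap'],ctrl.sense()['time'])
hit=ctrl.movel(T-NR*.014,vel=.015,force_limit=3)
s=ctrl.sense();print(hit,(s['position']-PR)@NR,(s['position']-PR)@RR[:,1],(s['position']-PR)@EYR,s['force'],s['time'])
ctrl.sleep(.1)
p,d=optics.snapshot("wrist");cv2.imwrite("pics/w3.png",p[:,:,::-1])
p,d=optics.snapshot("scene");cv2.imwrite("pics/s3.png",cv2.resize(p[250:430,290:530,::-1],None,fx=3,fy=3))
E
```

```text
0.5773294577624254 8.2083
True -0.010961977547263583 0.0009659943022466994 0.00014446772851576476 [-2.8481483  -0.39361531  4.25740897] 9.1333
```

View pics/w3.png

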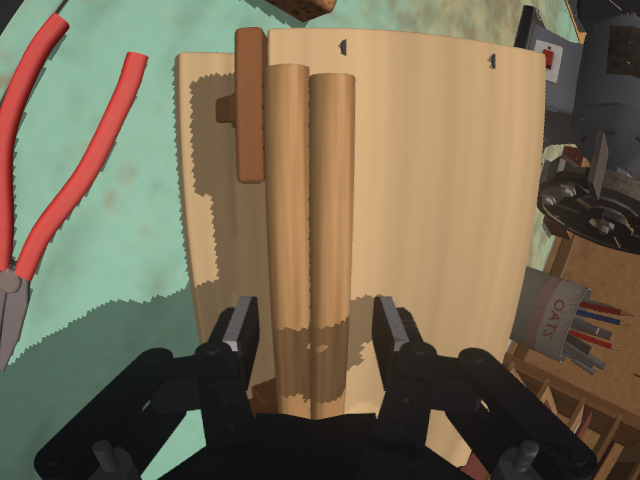

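View pics/s3.png

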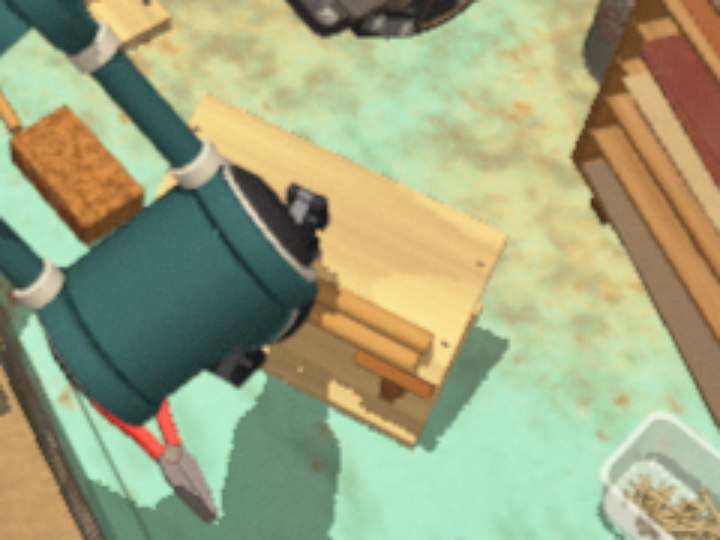

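The fingers straddle the pair. The contact depth fits the finger-swing estimate: tips 3 mm back at this opening. I'll back off 3.3 mm, close, and lift.

```bash
python3 - <<'E'
from h import *
s=ctrl.sense();p0=np.array(s['position'])
ctrl.movel(p0+NR*.0033,vel=.03)
fingers.move_gripper(0.0,40)
s=ctrl.sense();print('gap',s['finger_gap'],s['force'],s['time'],(s['position']-PR)@NR)
ctrl.movel(np.array(s['position'])+NR*.025,vel=.05)
ctrl.sleep(.3)
s=ctrl.sense();print('gap',s['finger_gap'],s['force'],s['time'])
p,d=optics.snapshot("wrist");cv2.imwrite("pics/w4.png",p[:,:,::-1])
p,d=optics.snapshot("scene");cv2.imwrite("pics/s4.png",cv2.resize(p[250:430,290:530,::-1],None,fx=3,fy=3))
E
```

```text
gap 0.3531333259348451 [-2.08936074 -0.52662651  0.60411232] 9.9167 -0.00775202006412345
gap 0.35358579731523715 [-0.26919323  0.02107725 -0.45105981] 10.8667
```

View pics/w4.png

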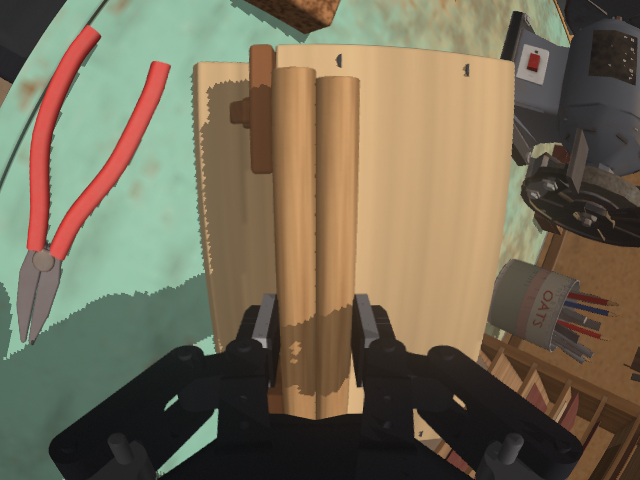

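View pics/s4.png

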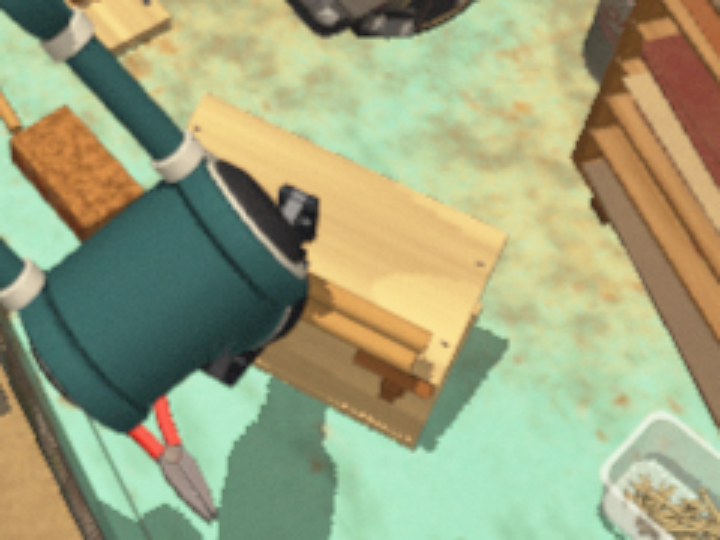

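The pair is held side by side. I'll check the heights of both dowels in the tool frame, then carry.

```bash
cat >> h.py <<'E'
def pairprofile():
    c=optics.get_calibration("wrist");s=ctrl.sense();p,d=optics.snapshot("wrist");X=wcloud(d,c)[d>0]
    R=Ro.from_rotvec(s['eef_rot']).as_matrix();q=(X-s['position'])@R
    # tool: x along dowel(-y frame), y jaw, z
    out=[]
    for a in(-.008,.008):
        k=(abs(q[:,1]-a)<.006)&(q[:,2]>-.03)&(q[:,2]<.01)&(abs(q[:,0])<.14)&(abs(q[:,0])>.02)
        z=q[k];e=np.percentile(z[:,0],[.3,99.7])
        kk=abs(z[:,1]-a)<.002
        out.append((np.median(z[kk][:,2])+.008,e,np.polyfit(z[kk][:,0],z[kk][:,2],1)[0]))
    return out,p,q
E
python3 - <<'E'
from h import *
o,p,q=pairprofile();print(o)
k=(abs(q[:,0])>.03)&(abs(q[:,0])<.09)&(q[:,2]>-.03)&(q[:,2]<.01)
print([(i,round(float(np.median(q[m,2]))*1e3,1)) for i in range(-19,20) for m in [k&(abs(q[:,1]-i/1e3)<.0005)] if m.sum()>5])
E
```

```text
[(np.float64(-0.006230157210339633), array([-0.0490536 ,  0.10023623]), np.float64(0.0030944819934036107)), (np.float64(-0.005707894675686456), array([-0.05091314,  0.09708064]), np.float64(0.0022310837622862368))]
[(-15, -7.4), (-14, -9.8), (-13, -11.4), (-12, -12.5), (-11, -13.1), (-10, -13.7), (-9, -14.1), (-8, -14.3), (-7, -14.4), (-6, -14.3), (-5, -14.2), (-4, -13.9), (-3, -13.5), (-2, -12.8), (-1, -12.0), (0, -10.7), (1, -8.7), (2, -9.9), (3, -11.3), (4, -12.1), (5, -12.7), (6, -13.2), (7, -13.6), (8, -13.8), (9, -13.8), (10, -13.8), (11, -13.5), (12, -13.2), (13, -12.7), (14, -12.0), (15, -10.9), (16, -9.5), (17, -7.7)]
```

```bash
cat >> h.py <<'E'
YC=.1645;RC=toolR(YC,0);EXC=np.array([np.cos(YC),np.sin(YC),0]);EYC=np.array([-np.sin(YC),np.cos(YC),0])
C0=np.array([.4567,.2112,0])
E
python3 - <<'E'
from h import *
s=ctrl.sense();p0=np.array(s['position'])
ctrl.movel(p0+NR*.06,vel=.12)
ctrl.movel(np.array([.43,-.2,.24]),frame=rv(toolR(.45,.2)),vel=.12) 
print(ctrl.sense()['time'],ctrl.sense()['finger_gap'])
T=C0-.012*EYC
ctrl.movep(T+[0,0,.20],rv(RC))
ctrl.movel(T+[0,0,.105],vel=.12)
s=ctrl.sense();print(s['time'],s['finger_gap'],s['position'],T,s['force'])
o,p,q=pairprofile();print(o);cv2.imwrite("pics/w5.png",p[:,:,::-1])
k=(abs(q[:,0])>.03)&(abs(q[:,0])<.09)&(q[:,2]>-.03)&(q[:,2]<.01)
print([(i,round(float(np.median(q[m,2]))*1e3,1)) for i in range(-19,20,3) for m in [k&(abs(q[:,1]-i/1e3)<.0005)] if m.sum()>5])
p,d=optics.snapshot("scene");cv2.imwrite("pics/s5.png",cv2.resize(p[130:310,200:440,::-1],None,fx=3,fy=3))
E
```

```text
12.7333 0.35124370401304134
15.175 0.35524606341190196 [0.45941897 0.19952208 0.10574951] [0.45866511 0.199362   0.        ] [-0.34024257 -0.56591509 -1.66144437]
[(np.float64(-0.006978444325359429), array([-0.04911351,  0.10051368]), np.float64(0.0023949012834465267)), (np.float64(-0.00639656707138667), array([-0.05006787,  0.09741755]), np.float64(0.0030204920856543712))]
[(-13, -12.8), (-10, -14.6), (-7, -15.1), (-4, -14.3), (-1, -11.7), (2, -11.3), (5, -13.8), (8, -14.5), (11, -14.0), (14, -12.1)]
```

View pics/w5.png

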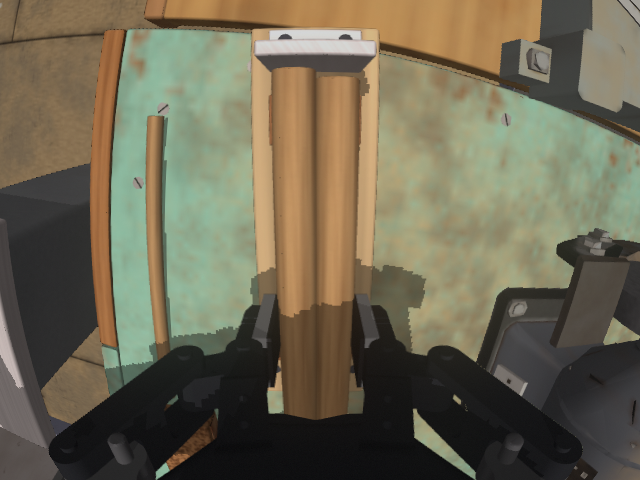

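View pics/s5.png

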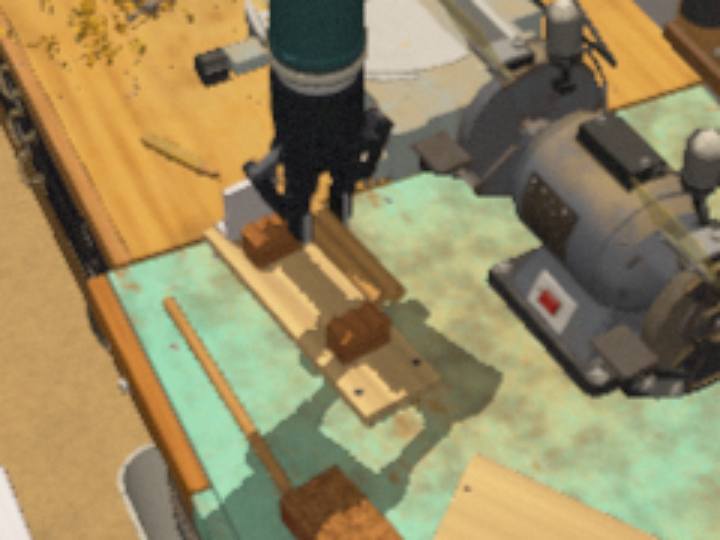

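The pair is level above the cradle, parallel to it, with the dowel ends at about (293,70) and (338,75), short of the stop in plan. I'll re-measure the stop from here and then lower with a force limit.

```bash
python3 - <<'E'
from h import *
c=optics.get_calibration("wrist");p,d=optics.snapshot("wrist");X=wcloud(d,c)[d>0]
q=np.c_[(X-C0)@EXC,(X-C0)@EYC,X[:,2]]
k=(q[:,2]>.070)&(q[:,2]<.085)&(q[:,1]>.09)&(q[:,1]<.13)&(abs(q[:,0])<.05)
print('stop top',k.sum(),np.percentile(q[k],[1,50,99],axis=0).round(4).tolist())
k=(q[:,2]>.045)&(q[:,2]<.070)&(q[:,1]>.09)&(q[:,1]<.13)&(abs(q[:,0])<.03);print('stop face',np.percentile(q[k,1],[5,50]) if k.any() else 0)
k=(q[:,2]>.012)&(q[:,2]<.02)&(abs(q[:,1]-.03)<.02)&(abs(q[:,0])<.05);print('base x',np.percentile(q[k,0],[.5,99.5]))
T=C0-.012*EYC
ctrl.movel(T+[0,0,.058],vel=.06)
s=ctrl.sense();print(s['time'],s['position'],s['force'])
hit=ctrl.movel(T+[0,0,.043],vel=.012,force_limit=3)
s=ctrl.sense();print(hit,s['position'],s['force'],s['torque'],s['finger_gap'],s['time'])
E
```

```text
stop top 2228 [[-0.0259, 0.1006, 0.0707], [0.0011, 0.104, 0.0773], [0.0283, 0.1086, 0.0789]]
stop face [0.10050061 0.10081574]
base x [-0.03902336  0.04068438]
16.2583 [0.45896589 0.19948494 0.05822508] [ 0.31365209  0.15940401 -0.5763673 ]
True [0.45912314 0.19947115 0.04625345] [-0.16061684  0.41566092  3.12930029] [-0.00837974 -0.13102161 -0.16857083] 0.3506759666353567 17.1833
```

```bash
python3 - <<'E'
from h import *
fingers.move_gripper(.6,20)
s=ctrl.sense();print(s['position'],s['force'],s['finger_gap'],s['time'])
p0=np.array(s['position'])
ctrl.movel(p0+[0,0,.09],vel=.1)
o,p,q=pairprofile();cv2.imwrite("pics/w6.png",p[:,:,::-1])
s=ctrl.sense();R=Ro.from_rotvec(s['eef_rot']).as_matrix()
X=q@R.T+s['position'];r=np.c_[(X-C0)@EXC,(X-C0)@EYC,X[:,2]]
print([(i,round(float(np.median(r[m,2]))*1e3,1)) for i in range(-20,21,2) for m in [(abs(r[:,1]-.03)<.02)&(abs(r[:,0]-i/1e3)<.0007)&(r[:,2]<.08)] if m.sum()>5])
for lo,hi in((-.012,-.004),(.006,.014)):
    k=(r[:,0]>lo)&(r[:,0]<hi)&(r[:,2]>.054)&(r[:,2]<.066)&(r[:,1]<.099);print(np.percentile(r[k,1],[.5,99.5]))
print(s['time'])
E
```

```text
[0.45781711 0.19896389 0.04523644] [-0.38072955  0.0766977   0.5692539 ] 0.598979460951708 17.525Traceback (most recent call last):
  File "<stdin>", line 6, in <module>
  File "h.py", line 33, in pairprofile
    z=q[k];e=np.percentile(z[:,0],[.3,99.7])
             ~~~~~~~~~~~~~^^^^^^^^^^^^^^^^^^
    return _quantile_unchecked(
        a, q, axis, out, overwrite_input, method, keepdims, weights)
    return _ureduce(a,
                    func=_quantile_ureduce_func,
    ...<5 lines>...
                    overwrite_input=overwrite_input,
                    method=method)
    r = func(a, **kwargs)
    result = _quantile(arr,
                       quantiles=q,
    ...<2 lines>...
                       out=out,
                       weights=wgt)
    slices_having_nans = np.isnan(arr[-1, ...])
                                  ~~~^^^^^^^^^
IndexError: index -1 is out of bounds for axis 0 with size 0
```

```bash
cat >> h.py <<'E'
def cradleview(name):
    c=optics.get_calibration("wrist");p,d=optics.snapshot("wrist");X=wcloud(d,c)[d>0];cv2.imwrite(name,p[:,:,::-1])
    r=np.c_[(X-C0)@EXC,(X-C0)@EYC,X[:,2]]
    print([(i,round(float(np.median(r[m,2]))*1e3,1)) for i in range(-20,21,2) for m in [(abs(r[:,1]-.03)<.02)&(abs(r[:,0]-i/1e3)<.0007)&(r[:,2]<.08)] if m.sum()>5])
    for lo,hi in((-.012,-.004),(.006,.014)):
        k=(r[:,0]>lo)&(r[:,0]<hi)&(r[:,2]>.056)&(r[:,2]<.067)&(r[:,1]<.0985);print(np.percentile(r[k,1],[.5,99.5]) if k.any() else 0)
    return r
E
python3 - <<'E'
from h import *
cradleview("pics/w6.png");s=ctrl.sense();print(s['time'],s['position'])
E
```

```text
[(-20, 15.5), (-18, 15.6), (-14, 57.7), (-12, 60.1), (-10, 61.3), (-8, 61.6), (-6, 61.7), (-4, 61.1), (-2, 60.1), (0, 57.5), (2, 58.1), (4, 60.0), (6, 61.2), (8, 61.8), (10, 61.7), (12, 61.0), (14, 59.8), (16, 57.3), (20, 15.5)]
[-0.10848174  0.0878881 ]
[-0.11209474  0.0849608 ]
18.675 [0.45709209 0.19868507 0.13422306]
```

View pics/w6.png

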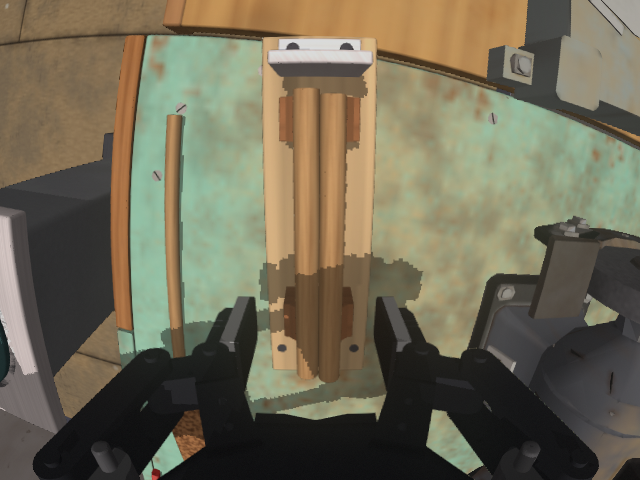

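Both lie in the grooves, tops at z ≈ 61.7 mm, with their ends at about (308,90) and (333,95), some 12 and 15 mm short of the stop. Next I'll push them with the shut fingers.

```bash
python3 - <<'E'
from h import *
fingers.move_gripper(0.0,20)
B=C0+.001*EXC
ctrl.movel(B-.148*EYC+[0,0,.12],frame=rv(RC),vel=.12)
ctrl.movel(B-.148*EYC+[0,0,.041],vel=.08)
s=ctrl.sense();print(s['time'],s['finger_gap'],s['position'],s['force'])
hit=ctrl.movel(B-.100*EYC+[0,0,.041],vel=.015,force_limit=4)
s=ctrl.sense();print(hit,(s['position']-C0)@EYC,s['force']@EYC,s['force'],s['time'])
ctrl.sleep(.3)
s=ctrl.sense();print((s['position']-C0)@EYC,s['force']@EYC,s['torque'])
p,d=optics.snapshot("wrist");cv2.imwrite("pics/w7.png",p[:,:,::-1])
E
```

```text
21.6417 2.7211375322700522e-05 [0.48256823 0.06540132 0.04156299] [ 1.12053636 -0.90289375  0.53201031]
True -0.11135288448013221 -1.8874713178298572 [ 0.79956269 -1.78057274  0.234059  ] 23.8333
-0.11137040501018824 -0.06701779816089902 [-0.1437328  -0.12624675  0.01172558]
```

View pics/w7.png

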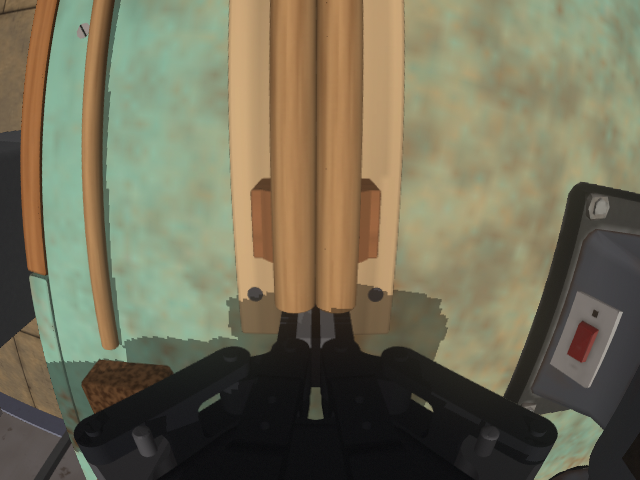

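The fingers butt both dowel ends at (295,310) and (338,310), level with each other, and the position puts both at home. The force relaxed after the stop, so I'll give a slower, definite push that holds.

```bash
python3 - <<'E'
from h import *
for i in range(3):
    s=ctrl.sense();p0=np.array(s['position']);t=s['time']
    hit=ctrl.movel(p0+.006*EYC,vel=.003,force_limit=5)
    fs=[];
    s=ctrl.sense();y=(s['position']-C0)@EYC
    for j in range(4): ctrl.sleep(.05);fs.append(round(float(ctrl.sense()['force']@EYC),2))
    print(hit,t,s['time'],y,s['force']@EYC,fs)
# held push: small steps
s=ctrl.sense();p0=np.array(s['position'])
for k in range(1,7):
    ctrl.movel(p0+.0004*k*EYC,vel=.01,force_limit=6)
    s=ctrl.sense();f=s['force']@EYC;print(k,(s['position']-C0)@EYC,f,s['time'])
    if f<-3: break
for j in range(6): ctrl.sleep(.1);print(round(float(ctrl.sense()['force']@EYC),2),end=' ')
E
```

```text
True 24.1833 24.8417 -0.1113792094209648 -0.40048264177079534 [-0.7, -0.42, 0.41, -0.08]
True 25.0417 25.8167 -0.11142608741135566 0.7643092887230185 [0.35, -0.65, -0.85, -0.32]
True 26.0167 26.7333 -0.11144774203660869 -0.10479008676205662 [-0.26, 0.04, 0.37, 0.37]
1 -0.11139321287655964 -1.779848015935041 27.1833
2 -0.11135278947641458 -5.569564557823429 27.4333
-5.68 -5.53 -5.82 -4.94 -5.53 -4.87
```

About 5.5 N is now held against the stop for 0.6 s. I'll back off and check.

```bash
python3 - <<'E'
from h import *
s=ctrl.sense();p0=np.array(s['position'])
ctrl.movel(p0-.03*EYC,vel=.05)
ctrl.movel(p0-.03*EYC+[0,0,.12],vel=.12)
fingers.move_gripper(.6,20)
ctrl.movel(C0-.02*EYC+[0,0,.15],vel=.12)
r=cradleview("pics/w8.png");s=ctrl.sense();print(s['time'])
k=(r[:,2]>.045)&(r[:,2]<.07)&(abs(r[:,0])<.03)&(r[:,1]>.09)&(r[:,1]<.12)
for lo,hi in((-.010,-.004),(.006,.012)):
    m=(r[:,0]>lo)&(r[:,0]<hi)
    b=r[m&(r[:,2]>.056)&(r[:,2]<.064)];print('ends',np.percentile(b[:,1],[.5,1,99]))
    a=r[m&(r[:,2]>.06)&(abs(r[:,1])<.09)];print('x vs y',[round(float(np.median(a[abs(a[:,1]-y)<.01,2])),4) for y in(-.05,0,.05,.08)])
optics.snapshot("top");print([(np.round(onplane("top",x['centre'],.0533)-C0,4),x['p']) for x in optics.place_of("top","dowel_a_mid")])
p,d=optics.snapshot("scene");cv2.imwrite("pics/s8.png",cv2.resize(p[130:310,200:440,::-1],None,fx=3,fy=3))
E
```

```text
[(-20, 15.6), (-18, 15.6), (-14, 57.3), (-12, 60.1), (-10, 61.3), (-8, 61.7), (-6, 61.6), (-4, 61.1), (-2, 59.9), (0, 57.8), (2, 57.6), (4, 60.2), (6, 61.1), (8, 61.7), (10, 61.7), (12, 61.0), (14, 60.2), (16, 57.4), (20, 15.7)]
[-0.09719811  0.09764097]
[-0.0973915  0.0976267]
31.7
ends [-0.0971909  -0.09566582  0.09955348]
x vs y [0.0617, 0.2356, 0.0616, 0.0615]
ends [-0.09738253 -0.09600513  0.09952272]
x vs y [0.0615, 0.2355, 0.0616, 0.0616]
[]
```

View pics/w8.png

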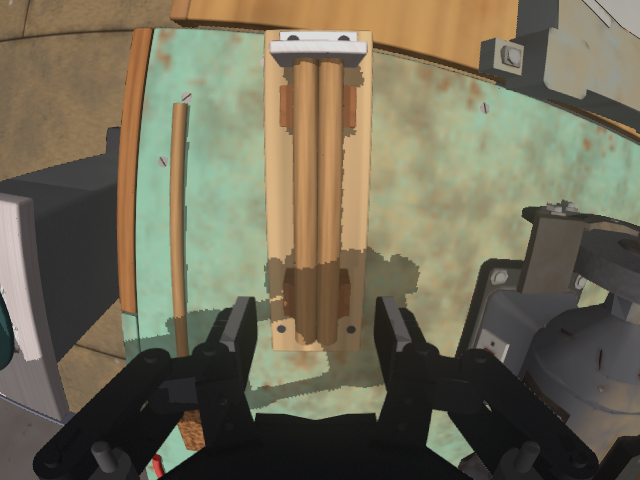

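View pics/s8.png

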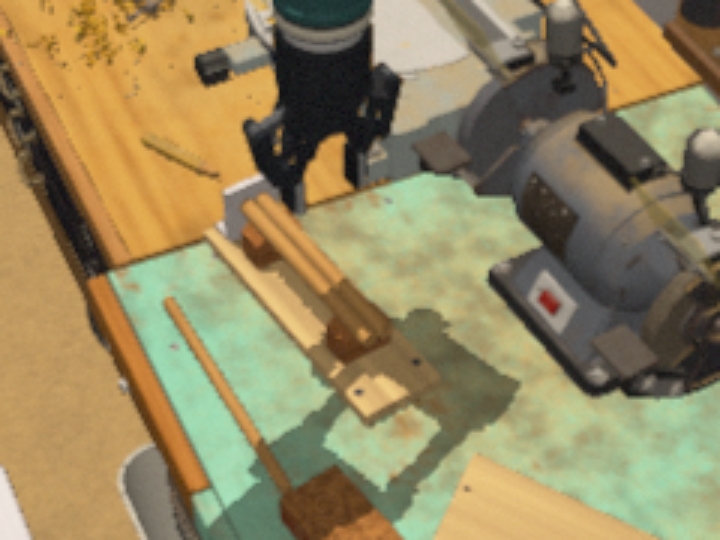

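Both dowels touch the stop at (305,60) and (330,60), their near ends are level at row 343, and the thin dowel hasn't moved. I'll hand the job in.

```bash
python3 - <<'E'
from h import *
job.job_done();print(ctrl.sense()['time'])
E
```

```text
the job is handed in; nothing more can be done
the job is handed in; nothing more can be done
```

The job is handed in at about 32 s. Both dowels lie side by side in the cradle's grooves and butt against the end stop. No verdict was reported, so I don't know how it was judged.

I gripped both dowels at once across the 35° rack, with the tool square to its bed. I carried them level to the cradle and set them down under a 3 N force limit. Then I pushed them about 12–15 mm to the stop with the shut fingers.

**Final push:** the first four force-limited pushes stopped at their limits, but the force fell away to near zero. I then stepped forward in small steps and held about 5.5 N against the stop for 0.6 s.

**Last wrist view, before hand-in:**
- The dowel tops are at about 61.7 mm, so the axes are at about 53.6 mm.
- The dowels are 16 mm apart, and their near ends are level within about 0.2 mm.
- Both far ends touch the stop, and the gripper is open and clear above.

**Checks that failed or were left out:**
- The last network search for the dowel mid-points in the top camera found nothing, so the final position rests on the wrist depth and the pictures.
- I judged the bystanders by eye only. The thin dowel and the visible part of the sanding block look unmoved, and the pliers were last seen clearly during the grasp.

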